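Put the knob back on the coffee stove

ROBOT

A 6-joint arm with a two-finger parallel gripper is mounted at the origin on a cart in front of the work surface, level with it; the furniture and walls round the work are solid. World frame = base frame: x ahead of the robot, y to its left, z up, the work surface at z = 0. Lengths are in m, angles in rad, forces in N, time in s.
With the tool pointing down it reaches from about 0.35 to 0.95 m from the base axis. Payload 17.4 kg.
Tool frame: the origin (TCP) lies midway between the tips of the shut fingers; the grasp point (between the pads) lies 19 mm behind it (ctrl.grip_point_offset is the distance from the TCP to the grasp point, in m); z points along the fingers, y is the line along which they close (so a half turn about z gives the same grasp; the last joint's range is limited). The gripper opens to 93 mm and grips with 3 to 60 N. Pads are 15 mm wide; open, the fingers measure 128 mm over their backs; the gripper's body (75 mm by 188 mm) begins 65 mm behind the grasp point.
Start: joints at [-1.359, 0.116, 1.442, -0, 1.584, -0.038], TCP at [0.167, -0.654, 0.219] pointing down, gripper open.
Joint ranges: [-2.83, 2.83], [-0.83, 2.19], [0.07, 2.5], [-1.14, 4.28], [0.01, 3], [-2.97, 2.97]. Speed limits (rad/s): [1.89, 1.89, 2.22, 3.14, 3.14, 3.14].

INTERFACE

Orientations are given as a unit quaternion [x, y, z, w].
In Python, from rig import ctrl gives the robot as it stands.
- The arm moves only by the shell command python3 -m creep 'ROWS' [OPENING] [FORCE]. ROWS is JSON, a list of rows, each a list of 6 numbers: the shift along the tool's x, y, z in units of 30 mm (1.0 is 30 mm), then the turn, a rotation vector about the tool's x, y, z in units of 5 degrees (1.0 is 5 degrees). In form: [[tx, ty, tz, rx, ry, rz], ...]. A call has 1 to 12 rows; each row is the pose to reach, as a shift and turn from the pose commanded when the call began, along the tool's axes at that moment; what a row does not reach only later rows make up. A row lasts 1/8 s, in which the tool goes at most 62.5 mm and 10.7 degrees, less where a joint would pass 70% of its speed; a pose out of reach is approached as far as the arm can. A call with a gripper value outside its range is refused whole. OPENING is the finger opening in mm, from 0 to 93, set as the call begins (- or left out, the last holds). The fingers move at their own pace and stop on an object; FORCE is the grip in N (left out, the last holds). Time passes only in rows, so rows that repeat a pose let the fingers close. It gives the time, the measured TCP pose, the force, the opening and the grip force at its end, in the units of the state.
- ctrl.state(): the state, without advancing time (a new reading comes with each control period).
- ctrl.snapshot(name): name is "scene" or "side" or "wrist"; returns a dict with "color" (480x640x3 uint8, red, green, blue), "depth" (480x640 float32, m along the optical axis (not along the pixel's ray), 0 where there is no reading), "intrinsics" (3x3 intrinsics, pixels), "dist_coeffs" ([k1, k2, p1, p2, k3] as OpenCV has them; the pictures are not rectified), "rvec" (rotation vector, rad) and "tvec" (3), from world to camera coordinates, as OpenCV has them; the wrist camera has in their place "T_tool_cam" (4x4, takes a point from camera to tool coordinates, whose origin is the TCP and whose axes are the flange's). Camera axes: x right, y down, z forward; pixel columns grow to the right and rows downward; lengths in m; the calibration is good to about 2 mm. A picture is of the moment at which its call begins: read the wrist's pose just before it.
- ctrl.sign_off(): hands the job in; it is judged then, once.
Trained networks look in a picture, given as the dict that the camera call returned (one of the last four; its "shot" number tells which), for a name from the list of things; names that differ only in an ending like _2 or _b are one class to them, and where a whole thing is asked for, a point or a joint stands for the part that bears it (a point fixed in the world has none). Each returns a list of dicts, best first, with "confidence" (0 to 1); they miss things now and then, are a little off and sometimes report something else, mostly with a low value. They report only what shows in the picture. A call takes as long as a camera call. They do not tell look-alikes from the thing itself.
- ctrl.find_in(picture, target): "position" ([x, y, z] in m, in the coordinates of the camera as it stood for that picture, good to about 4 mm: the middle of the surface that is visible of it).
- ctrl.outline_of(picture, target): "mask" (480x640 bool, what is visible of it).
The state is a dict: "time": time; "qpos": joint angles; "qd": joint speeds; "joint_torque": joint torques, N m; "position": TCP position; "orientation": TCP orientation; "ft_force": force on the tool from outside, world axes, zero at the start; "wrist_torque": the same for the moment, N m; "width": finger opening in m; "gripper_force": force on a finger pad.
Only numpy, scipy, OpenCV 4.12 (cv2) and the standard library are available. Lean on these libraries where they do the work, as an engineer would, in place of code of your own. Each camera call takes 0.05 s, during which the arm holds its last target. There are 200 camera calls.

TASK

The red knob of the little white coffee stove has been washed and lies on the worktop. Hold it over the stove's bare D-shaped spindle with its white pointer towards the red dot on the panel, push it straight down until it snaps fully home, and let go. Leave the round white oven knob where it lies.

Things in the scene. Friction and masses are not known exactly. Their poses are not given: they have to be found in the camera images.
- knob_center (a point): Centre of the loose red stove knob, half-way up (22.5 mm above its underside). It lies right way up: 56 mm long (its x), 44 mm wide (its y), 45 mm high, about 0.08 kg. Grip it by the two flat sides facing its +y and -y. z is up; +x points to the end with the white pointer. Below, on the axis, is a 31 mm deep D-bore (radius 13 mm, flat 5 mm from the axis on the +x side), flared at its mouth.
- knob_pointer (a point): The outer end of the white pointer line on the red knob's top, 25 mm from the knob's axis along its +x and 22.5 mm above knob_center.
- spindle (a point): Foot of the fixed white stove's bare D-spindle, on its axis, at panel level, z 40 mm. 28 mm tall, radius 11 mm, flat 3 mm off the axis facing +x, top 11 mm tapered. A red dot lies 43 mm off to +x: knob +x must point there within 10 degrees. Sprung catches stop a knob laid on, 10 mm short; push with about 8 N. Its soft mount gives up to 9 mm sideways. Fully home, knob_center 22.5 mm above this.
- white_knob_center (a point): Centre of a round white oven knob, 44 mm across, 30 mm high (this point is 15 mm up), loose on the worktop. It does not belong to the stove (white, 140 x 210 x 40 mm, with a dark round 100 mm hot plate, 6 mm high, on the spindle's +y side, centre 114 mm away).
Mind the look-alikes: they are no part of the job. Of the things that look like the part that bears knob_center, the larger one is meant.

How it is judged:
By the outcome, as a careful person would: the job done as asked, in the order asked, and still so for the second after the job is handed in, with the robot touching nothing.
It also fails if it takes over 35 s, if anything falls off the work surface, if the arm or the gripper's body presses on something with over 40 N, if the wrist force passes 120 N, or if a joint passes its speed limit or range.

## Working session

There is one attempt and no reset: what is moved stays moved. The work goes in short steps, Python scripts to look and compute and a shell command to move; the robot and the scene stay as the last step left them, time stands still between calls to the robot, and variables do not carry over. Pictures are saved under pics/ and viewed, at most 10 in all, crops included, and the job is handed in when it is done.

```bash
mkdir -p pics; cat > h.py <<'E'
import numpy as np, cv2
from rig import ctrl
from scipy.spatial.transform import Rotation as R
def cam2world(p, st=None):
    if 'T_tool_cam' in p:
        T=np.eye(4);T[:3,:3]=R.from_quat(st['orientation']).as_matrix();T[:3,3]=st['position'];return T@np.array(p['T_tool_cam'])
    T=np.eye(4);T[:3,:3]=cv2.Rodrigues(np.array(p['rvec'],float))[0];T[:3,3]=np.ravel(p['tvec']);return np.linalg.inv(T)
def pts(p,mask,T):
    v,u=np.nonzero(mask&(p['depth']>0));d=p['depth'][v,u]
    n=cv2.undistortPoints(np.stack([u,v],1).astype(float)[:,None],np.array(p['intrinsics']),np.array(p['dist_coeffs']))[:,0]
    X=np.c_[n*d[:,None],d];return X@T[:3,:3].T+T[:3,3],u,v
def save(p,n): cv2.imwrite('pics/'+n,p['color'][...,::-1])
def px(p,T,P):
    Ti=np.linalg.inv(T);return cv2.projectPoints(np.array(P,float).reshape(-1,1,3),cv2.Rodrigues(Ti[:3,:3])[0],Ti[:3,3],np.array(p['intrinsics']),np.array(p['dist_coeffs']))[0][:,0]
E
python3 - <<'E'
from h import *
st=ctrl.state();print(st)
ims=[]
for c in ['scene','side']:
    p=ctrl.snapshot(c);T=cam2world(p,st);save(p,c+'0.png')
    for n in ['knob_center','knob_pointer','spindle','white_knob_center']:
        for f in ctrl.find_in(p,n): 
            w=T[:3,:3]@f['position']+T[:3,3]; print(c,n,round(f['confidence'],2),w.round(4),px(p,T,[w]).round())
E
```

```text
{'time': 0.0, 'qpos': array([-1.35877941e+00,  1.16465462e-01,  1.44229467e+00, -2.62139177e-06,
        1.58396137e+00, -3.78192003e-02]), 'qd': array([ 0.00144689, -0.00088651,  0.00045719, -0.00066251,  0.00157655,
        0.000161  ]), 'joint_torque': array([-4.75144116e-03, -7.21259594e+01, -6.22610092e+01,  7.76648149e-02,
        2.37659767e-02, -2.79388297e-05]), 'position': array([ 0.16682506, -0.65384698,  0.21790075]), 'orientation': array([ 9.92207724e-01,  1.24593397e-01, -5.04038363e-05, -5.62166520e-04]), 'ft_force': array([0.07944352, 0.70047532, 0.9296442 ]), 'wrist_torque': array([-0.00959156, -0.08133647, -0.00442466]), 'gripper_force': 0.0, 'width': 0.09330574976455}
scene knob_center 0.79 [ 0.5116 -0.3337  0.0368] [[435. 318.]]
scene knob_center 0.72 [ 0.5044 -0.2444  0.0436] [[393. 290.]]
scene knob_pointer 0.78 [ 0.496  -0.2423  0.0421] [[389. 291.]]
scene knob_pointer 0.71 [ 0.51   -0.3384  0.0362] [[437. 320.]]
scene spindle 0.46 [0.4989 0.1566 0.0526] [[261. 197.]]
scene white_knob_center 0.8 [ 0.4466 -0.0689  0.0226] [[304. 264.]]
side knob_center 0.94 [ 0.516  -0.2414  0.0438] [[283. 330.]]
side knob_center 0.72 [ 0.5192 -0.3331  0.0362] [[255. 381.]]
side knob_pointer 0.81 [ 0.5197 -0.2392  0.0428] [[286. 330.]]
side knob_pointer 0.56 [ 0.5198 -0.3306  0.0361] [[256. 379.]]
side spindle 0.59 [0.5062 0.1555 0.0405] [[383. 165.]]
side spindle 0.53 [ 0.5186 -0.2365  0.043 ] [[286. 329.]]
side white_knob_center 0.8 [ 0.4675 -0.0616  0.0299] [[312. 241.]]
```

```bash
python3 - <<'E'
import cv2,numpy as np
a=cv2.imread('pics/scene0.png');b=cv2.imread('pics/side0.png')
def c(i,x,y,w=200,h=150):return cv2.resize(i[y:y+h,x:x+w],(400,300),interpolation=cv2.INTER_CUBIC)
cv2.imwrite('pics/m0.png',np.vstack([np.hstack([c(a,310,230),c(b,180,280)]),np.hstack([c(a,180,130),c(b,300,100)])]))
E
```

```text
(no output)
```

View pics/scene0.png

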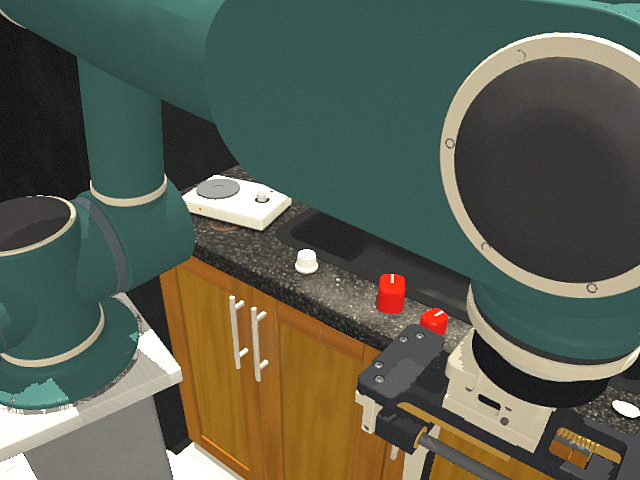

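View pics/m0.png

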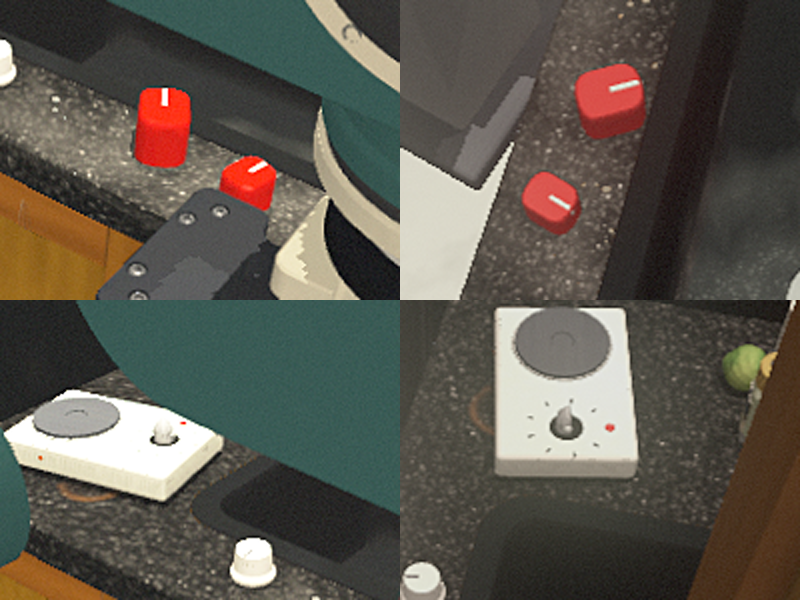

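The scene view shows the large red knob at (391,290), a small look-alike at (433,320), the white knob at (306,262) and the stove at (240,200). The side crop shows the spindle at about (383,160), with the red dot to its right at about (405,164).

```bash
python3 - <<'E'
from h import *
for c in ['scene','side']:
    p=ctrl.snapshot(c);T=cam2world(p);rgb=p['color'].astype(int)
    X,u,v=pts(p,np.ones((480,640),bool),T);C=rgb[v,u]
    red=(C[:,0]>100)&(C[:,1]<90)&(C[:,2]<90)
    k=(np.hypot(X[:,0]-.51,X[:,1]+.241)<.045)&(X[:,2]>.005)
    zt=np.percentile(X[k&red,2],[50,90,97]);print(c,'z',zt)
    t=k&(X[:,2]>.040)
    r=cv2.minAreaRect(X[t][:,:2].astype(np.float32)*1000);print('rect',r,X[t].mean(0))
    w=k&(C.min(1)>120)&(X[:,2]>.036);W=X[w];print('pointer',w.sum(),W.mean(0))
    if w.sum()>3:
        q=W[:,:2]-W[:,:2].mean(0);d=np.linalg.svd(q)[2][0];print('dir',np.degrees(np.arctan2(d[1],d[0])),'ext',(q@d).min(),(q@d).max())
    d=red&(np.abs(X[:,0]-.54)<.08)&(np.abs(X[:,1]-.155)<.08);D=X[d]
    for a in D[:25]:pass
    print('dot',d.sum(),np.c_[D,u[d],v[d]].round(3)[:14].tolist())
    s=(np.hypot(X[:,0]-.505,X[:,1]-.155)<.03)&(X[:,2]>.045);S=X[s];print('spindle',s.sum(),S.mean(0),S.min(0),S.max(0))
    st=(np.abs(X[:,0]-.5)<.15)&(np.abs(X[:,1]-.2)<.2)&(abs(X[:,2]-.040)<.004)&(C.min(1)>120)
    print('stove rect',cv2.minAreaRect(X[st][:,:2].astype(np.float32)*1000),np.median(X[st][:,2]))
    h=(np.abs(X[:,0]-.5)<.15)&(np.abs(X[:,1]-.25)<.15)&(abs(X[:,2]-.046)<.004)&(C.max(1)<125)
    print('plate',cv2.minAreaRect(X[h][:,:2].astype(np.float32)*1000), X[h].mean(0))
E
```

```text
scene z [0.04217027 0.04828085 0.0490154 ]
rect ((512.6070556640625, -232.55690002441406), (56.793548583984375, 44.47105407714844), 45.580814361572266) [ 0.50948943 -0.23562995  0.04670125]
pointer 27 [ 0.52124647 -0.22307205  0.04807735]
dir -134.48892661758097 ext -0.013303730109889875 0.012392852933897063
dot 4 [[0.544, 0.186, 0.042, 271.0, 191.0], [0.544, 0.181, 0.044, 272.0, 191.0], [0.533, 0.116, 0.0, 285.0, 221.0], [0.505, 0.105, -0.0, 277.0, 227.0]]
spindle 113 [0.50012243 0.15663628 0.05710156] [0.49159826 0.14563601 0.04503267] [0.51278853 0.17633404 0.0711195 ]
stove rect ((471.84747314453125, 218.35006713867188), (142.3077850341797, 211.15211486816406), 25.807720184326172) 0.04124893408445601
plate ((436.35223388671875, 268.0526123046875), (77.60188293457031, 269.3768005371094), 20.765958786010742) [0.43020733 0.27287657 0.04545964]
side z [0.04396155 0.04661393 0.04761088]
rect ((513.3876342773438, -232.1793212890625), (55.89018630981445, 45.2620849609375), 44.7851448059082) [ 0.51399124 -0.23344757  0.04482956]
pointer 45 [ 0.52178748 -0.22325902  0.04576987]
dir -134.48841365103212 ext -0.012062302753220231 0.011759941195406572
dot 8 [[0.539, 0.18, 0.041, 403.0, 163.0], [0.54, 0.183, 0.039, 404.0, 163.0], [0.542, 0.183, 0.04, 405.0, 163.0], [0.545, 0.181, 0.043, 406.0, 163.0], [0.54, 0.179, 0.04, 403.0, 164.0], [0.542, 0.179, 0.041, 404.0, 164.0], [0.543, 0.182, 0.038, 405.0, 164.0], [0.546, 0.18, 0.042, 406.0, 164.0]]
spindle 89 [0.50399441 0.1548642  0.05684468] [0.49317524 0.14797876 0.04524137] [0.51368708 0.16667854 0.06993017]
stove rect ((474.3133544921875, 218.7440185546875), (138.6368408203125, 209.86395263671875), 27.681407928466797) 0.03953517746169033
plate ((491.3260192871094, 269.351806640625), (238.0746612548828, 312.166015625), 81.99849700927734) [0.44755747 0.27116281 0.04547166]
```

View pics/side0.png

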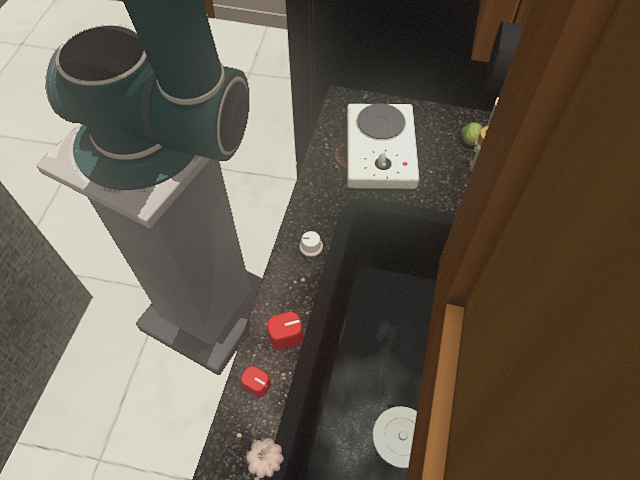

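The side view shows the sink in front of the knobs, the cabinet overhang to the right, and the stove at (383,145) with its dot at (405,163). The knob is at about (0.513, -0.2325) with yaw 45°. The stove yaw is about 27°.

```bash
cat >> h.py <<'E'
def rows(x,y,z,yaw,st=None):
    st=st or ctrl.state();Rt=R.from_quat(st['orientation']);d=Rt.inv().apply(np.array([x,y,z])-st['position'])/.03
    a=np.radians(yaw);G=R.from_matrix(np.array([[np.cos(a),np.sin(a),0],[np.sin(a),-np.cos(a),0],[0,0,-1]]))
    r=np.degrees((Rt.inv()*G).as_rotvec())/5
    print('row',d.round(2),r.round(2))
E
python3 -c "
from h import *
rows(.513,-.2325,.17,45)"
```

```text
row [ 14.65 -10.76   1.62] [ 0.   -0.   -6.14]
```

```bash
python3 -m creep '[[14.65,-10.76,1.6,0,0,-6.14],[14.65,-10.76,1.6,0,0,-6.14],[14.65,-10.76,1.6,0,0,-6.14],[14.65,-10.76,1.6,0,0,-6.14],[14.65,-10.76,1.6,0,0,-6.14],[14.65,-10.76,1.6,0,0,-6.14],[14.65,-10.76,1.6,0,0,-6.14],[14.65,-10.76,1.6,0,0,-6.14],[14.65,-10.76,1.6,0,0,-6.14],[14.65,-10.76,1.6,0,0,-6.14],[14.65,-10.76,1.6,0,0,-6.14],[14.65,-10.76,1.6,0,0,-6.14]]' 80
python3 - <<'E'
from h import *
st=ctrl.state();p=ctrl.snapshot('wrist');T=cam2world(p,st);save(p,'w1.png');rgb=p['color'].astype(int)
X,u,v=pts(p,np.ones((480,640),bool),T);C=rgb[v,u]
k=(np.hypot(X[:,0]-.513,X[:,1]+.2325)<.045)&(X[:,2]>.038)
print('rect',k.sum(),cv2.minAreaRect(X[k][:,:2].astype(np.float32)*1000),X[k].mean(0))
w=k&(C.min(1)>120);W=X[w];d=np.linalg.svd(W[:,:2]-W[:,:2].mean(0),full_matrices=False)[2][0];print(w.sum(),W.mean(0),np.degrees(np.arctan2(d[1],d[0])))
rows(.513,-.2325,.009,45)
E
```

```text
time: 2.1
position: [0.5124, -0.2336, 0.1709]
orientation: [0.924, 0.382, 0.0, 0.0]
ft_force: [0.1, -0.2, 0.9]
width: 0.0798
gripper_force: 0.0
rect 56118 ((513.640380859375, -231.97511291503906), (59.23965072631836, 88.82799530029297), 45.52700424194336) [ 0.52594467 -0.21976323  0.26285989]
446 [ 0.52542278 -0.22090276  0.20025823] 133.21048101346162
row [ 0.04 -0.01  5.4 ] [ 0.    0.   -0.01]
```

View pics/w1.png

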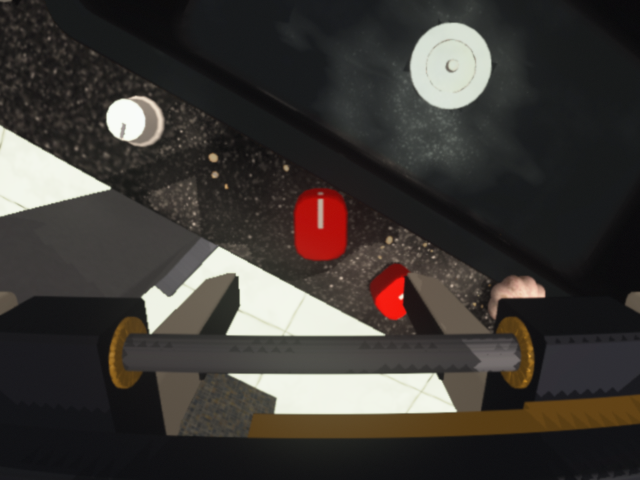

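The wrist view shows the big knob at (321,225), aligned with the tool and pointing up the image. The small look-alike at (392,292) is clear of the fingers' path, so I descend and grip.

```bash
python3 -m creep '[[0.04,0,2,0,0,0],[0.04,0,4,0,0,0],[0.04,0,5,0,0,0],[0.04,0,5.4,0,0,0],[0.04,0,5.4,0,0,0],[0.04,0,5.4,0,0,0]]' 80
python3 -m creep '[[0,0,0,0,0,0],[0,0,0,0,0,0],[0,0,0,0,0,0],[0,0,0,0,0,0],[0,0,0,0,0,0],[0,0,0,0,0,0]]' 30 45
python3 -m creep '[[0,0,-1,0,0,0],[0,0,-3,0,0,0],[0,0,-4.5,0,0,0],[0,0,-4.5,0,0,0],[0,0,-4.5,0,0,0]]'
python3 -c "
from h import *
rows(.503,.160,.145,27)"
```

```text
time: 2.9
position: [0.5145, -0.2324, 0.0104]
orientation: [0.924, 0.383, 0.001, 0.001]
ft_force: [-0.3, 0.8, 1.1]
width: 0.08
gripper_force: 0.0
time: 3.65
position: [0.5138, -0.2318, 0.0087]
orientation: [0.924, 0.383, -0.0, -0.0]
ft_force: [0.9, 0.9, 1.4]
width: 0.0438
gripper_force: 45.0
time: 4.28
position: [0.5135, -0.2316, 0.1426]
orientation: [0.924, 0.383, -0.0, -0.0]
ft_force: [-0.4, 0.2, -1.3]
width: 0.0433
gripper_force: 45.0
row [ 8.99 -9.48 -0.07] [-0.01  0.01  3.6 ]
```

```bash
python3 -c "
from h import *
rows(.432,.124,.17,27)"
```

```text
row [  6.46 -10.3   -0.91] [-0.01  0.01  3.6 ]
```

```bash
python3 -m creep '[[6.46,-10.3,-0.9,0,0,3.6],[6.46,-10.3,-0.9,0,0,3.6],[6.46,-10.3,-0.9,0,0,3.6],[6.46,-10.3,-0.9,0,0,3.6],[6.46,-10.3,-0.9,0,0,3.6],[6.46,-10.3,-0.9,0,0,3.6],[6.46,-10.3,-0.9,0,0,3.6],[6.46,-10.3,-0.9,0,0,3.6],[6.46,-10.3,-0.9,0,0,3.6],[6.46,-10.3,-0.9,0,0,3.6]]'
python3 - <<'E'
from h import *
st=ctrl.state();p=ctrl.snapshot('wrist');T=cam2world(p,st);save(p,'w2.png');rgb=p['color'].astype(int)
Rt=R.from_quat(st['orientation']).as_matrix();tl=lambda W:(W-st['position'])@Rt
X,u,v=pts(p,np.ones((480,640),bool),T);C=rgb[v,u]
for n in ['spindle','knob_center']:
    for f in ctrl.find_in(p,n): w=T[:3,:3]@f['position']+T[:3,3]; print(n,round(f['confidence'],2),w.round(4),px(p,T,[w]).round())
red=(C[:,0]>100)&(C[:,1]<80)&(C[:,2]<80)
d=red&(X[:,2]<.06)&(X[:,2]>.03);print('dot',d.sum(),X[d].mean(0),X[d].std(0))
s=(np.hypot(X[:,0]-.503,X[:,1]-.158)<.022)&(X[:,2]>.05)&(X[:,2]<.08);print('sp',s.sum(),X[s].mean(0),cv2.minEnclosingCircle(X[s][:,:2].astype(np.float32)*1000))
s=s&(X[:,2]>.066);print('top',s.sum(),X[s].mean(0),cv2.minAreaRect(X[s][:,:2].astype(np.float32)*1000))
s=(X[:,2]>.035)&(X[:,2]<.044)&(C.min(1)>110);print('panel',s.sum(),cv2.minAreaRect(X[s][:,:2].astype(np.float32)*1000))
L=tl(X);k=red&(abs(L[:,2]+.02)<.06)&(np.hypot(L[:,0],L[:,1])<.06);print('held red',k.sum(),L[k].min(0),L[k].max(0))
k=red&(L[:,2]<L[k].min(0)[2]+.006)&(np.hypot(L[:,0],L[:,1])<.06);print('top',cv2.minAreaRect(L[k][:,:2].astype(np.float32)*1000))
p=ctrl.snapshot('side');save(p,'s2.png')
E
```

```text
time: 5.52
position: [0.4324, 0.1228, 0.1703]
orientation: [0.973, 0.233, -0.0, 0.0]
ft_force: [0.3, -0.2, -0.6]
width: 0.0436
gripper_force: 45.0
spindle 0.6 [0.4983 0.1621 0.0403] [[314. 132.]]
knob_center 0.73 [0.4437 0.1259 0.2029] [[326. 294.]]
dot 0 [nan nan nan] [nan nan nan]
sp 612 [0.50108493 0.16009602 0.06089287] ((503.2857666015625, 161.20840454101562), 14.335424423217773)
top 114 [0.50202912 0.16040389 0.06806329] ((501.755859375, 159.8794403076172), (6.24276065826416, 10.659660339355469), 26.841588973999023)
panel 31059 ((472.9364318847656, 219.72821044921875), (139.53240966796875, 208.96095275878906), 27.688121795654297)
held red 8641 [-0.02856621 -0.02046946 -0.03891897] [0.02685779 0.02124023 0.00562466]
top ((2.387287139892578, 1.1085033416748047), (47.31111526489258, 62.05615234375), 88.73847198486328)<stdin>:8: RuntimeWarning: Mean of empty slice.
  ret = um.true_divide(
  ret = _var(a, axis=axis, dtype=dtype, out=out, ddof=ddof,
  arrmean = um.true_divide(arrmean, div, out=arrmean,
  ret = um.true_divide(
```

View pics/w2.png

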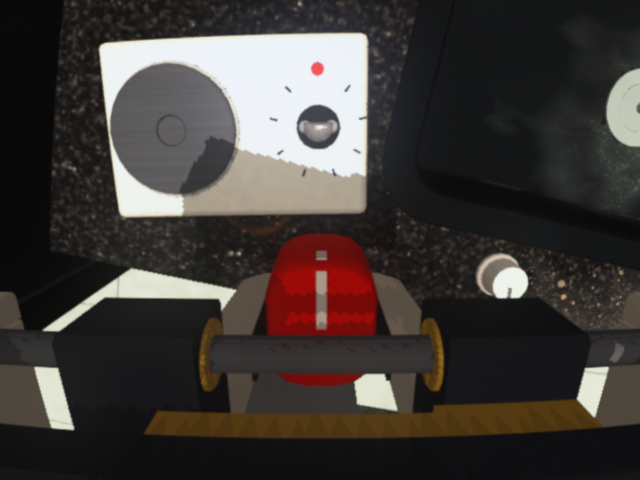

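The wrist view shows the knob squarely held at (322,310), the spindle's dark recess at (318,127), the red dot at (317,69) and the hot plate at (172,129). Next I cast rays onto the panel plane.

```bash
python3 - <<'E'
from h import *
st=ctrl.state();p=ctrl.snapshot('wrist');T=cam2world(p,st);c=p['color'].astype(int)
def ray(uv,z):
    n=cv2.undistortPoints(np.array(uv,float).reshape(-1,1,2),np.array(p['intrinsics']),np.array(p['dist_coeffs']))[:,0]
    d=np.c_[n,np.ones(len(n))]@T[:3,:3].T;return T[:3,3]+d*((z-T[2,3])/d[:,2])[:,None]
vv,uu=np.mgrid[:480,:640]
m=(c[...,0]-c[...,1]>60)&(vv<90)&(abs(uu-317)<20);dot=ray([[uu[m].mean(),vv[m].mean()]],.04)[0]
def hull(m,z):
    q=np.c_[uu[m],vv[m]].astype(np.int32);h=cv2.convexHull(q)[:,0];W=ray(h,z)[:,:2];return cv2.fitEllipse((W*1000).astype(np.float32))
m2=((c.max(2)<110)&(np.hypot(uu-318,vv-127)<26)).astype(np.uint8);_,lab,s,_=cv2.connectedComponentsWithStats(m2);k=1+np.argmax(s[1:,4]);rec=hull(lab==k,.04)
m3=((c.max(2)<140)&(np.hypot(uu-172,vv-129)<68)).astype(np.uint8);_,lab,s,_=cv2.connectedComponentsWithStats(m3);k=1+np.argmax(s[1:,4]);pl=hull(lab==k,.046)
print('dot',m.sum(),dot,'recess',rec,'plate',pl)
a=np.array(rec[0]);b=np.array(pl[0]);D=dot[:2]*1000
print('dot-rec',np.hypot(*(D-a)),np.degrees(np.arctan2(*(D-a)[::-1])),'plate',np.hypot(*(b-a)),np.degrees(np.arctan2(*(b-a)[::-1]))-90)
E
```

```text
dot 137 [0.54152991 0.18146407 0.04      ] recess ((503.2669982910156, 161.44573974609375), (32.29481887817383, 32.359397888183594), 154.79164123535156) plate ((450.2406921386719, 261.2019958496094), (98.92855834960938, 100.83831787109375), 167.8182830810547)
dot-rec 43.183147876679584 27.617597783822553 plate 112.97388979738764 27.9932669125661
```

```bash
python3 -c "
from h import *
rows(.5036,.1617,.105,27.7)"
```

```text
row [ 2.7  -0.06  2.19] [-0.   -0.   -0.14]
```

```bash
python3 -m creep '[[1.5,-0.03,0.5,0,0,-0.14],[2.7,-0.06,1.5,0,0,-0.14],[2.7,-0.06,2.19,0,0,-0.14],[2.7,-0.06,2.19,0,0,-0.14],[2.7,-0.06,2.19,0,0,-0.14],[2.7,-0.06,2.19,0,0,-0.14]]'
python3 - <<'E'
from h import *
st=ctrl.state();print(st['position'])
p=ctrl.snapshot('side');T=cam2world(p);save(p,'s3.png');c=p['color'].astype(int)
X,u,v=pts(p,(c[...,0]-c[...,1]>60),T);k=(np.hypot(X[:,0]-.503,X[:,1]-.161)<.05)&(X[:,2]>.08)
print(k.sum(),X[k].min(0),X[k].max(0),X[k].mean(0))
i=p['color'][90:210,310:470,::-1];cv2.imwrite('pics/s3c.png',cv2.resize(i,(640,480),interpolation=cv2.INTER_CUBIC))
rows(.5036,.1617,.060,27.7)
E
```

```text
time: 6.52
position: [0.5038, 0.162, 0.1064]
orientation: [0.971, 0.239, 0.001, -0.0]
ft_force: [-0.6, -0.1, -1.7]
width: 0.0439
gripper_force: 45.0
[0.5037547  0.16202616 0.10643167]
88 [0.47812238 0.13313391 0.0973266 ] [0.53123685 0.16017669 0.13958762] [0.5084994  0.14280419 0.10837489]
row [-0.01  0.01  1.54] [ 0.   -0.02  0.  ]
```

View pics/s3c.png

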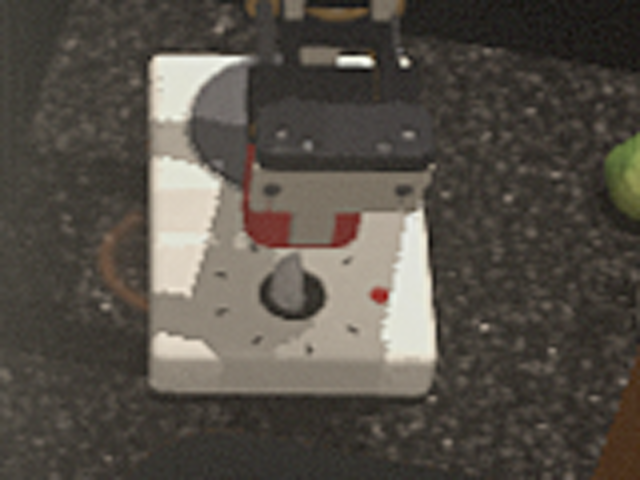

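The crop shows the knob held level above the spindle at (290,285), with the dot at (380,295). I lower it slowly and watch the force.

```bash
python3 -m creep '[[0,0,0.4,0,0,0],[0,0,0.8,0,0,0],[0,0,0.9,0,0,0],[0,0,1.0,0,0,0],[0,0,1.1,0,0,0],[0,0,1.2,0,0,0],[0,0,1.2,0,0,0]]'
```

```text
time: 7.45
position: [0.5035, 0.1621, 0.0688]
orientation: [0.971, 0.239, -0.0, -0.0]
ft_force: [0.6, -0.5, -1.0]
width: 0.0442
gripper_force: 45.0
```

The underside is now below the spindle tip with no force, so the bore is engaging. I continue to the catches and watch the force.

```bash
python3 -m creep '[[0,0,0.1,0,0,0],[0,0,0.2,0,0,0],[0,0,0.3,0,0,0],[0,0,0.35,0,0,0],[0,0,0.4,0,0,0],[0,0,0.45,0,0,0],[0,0,0.45,0,0,0]]'
```

```text
time: 8.32
position: [0.5038, 0.1622, 0.0557]
orientation: [0.971, 0.239, 0.0, 0.0]
ft_force: [0.4, -0.6, 0.5]
width: 0.0439
gripper_force: 45.0
```

```bash
python3 -m creep '[[0,0,0.07,0,0,0],[0,0,0.14,0,0,0],[0,0,0.2,0,0,0],[0,0,0.24,0,0,0],[0,0,0.28,0,0,0],[0,0,0.28,0,0,0]]'
python3 - <<'E'
from h import *
st=ctrl.state();print(st['ft_force'],st['position'])
p=ctrl.snapshot('wrist');T=cam2world(p,st);c=p['color'].astype(int)
X,u,v=pts(p,(c[...,0]-c[...,1]>60),T);k=np.hypot(X[:,0]-.503,X[:,1]-.161)<.022
print(k.sum(),np.percentile(X[k,2],[50,80,95,99]))
E
```

```text
time: 9.07
position: [0.5035, 0.1621, 0.0487]
orientation: [0.971, 0.24, -0.0, 0.0]
ft_force: [-14.6, -3.6, 23.5]
width: 0.0434
gripper_force: 45.0
[-14.55757835  -3.5785909   23.46269135] [0.50345656 0.16211214 0.04870877]
4767 [0.0857628  0.08625117 0.08672014 0.08707487]
```

The force has risen to 23 N at exactly the home height, and the knob top is at about 86 mm (nominal 85). I press a hair more, then release and check.

```bash
python3 -m creep '[[0,0,0.03,0,0,0],[0,0,0.03,0,0,0],[0,0,0.03,0,0,0]]'
python3 -m creep '[[0,0,0,0,0,0],[0,0,0,0,0,0],[0,0,0,0,0,0],[0,0,0,0,0,0]]' 66
python3 -m creep '[[0,0,-1,0,0,0],[0,0,-2,0,0,0],[0,0,-3.5,0,0,0],[-2,0,-4.5,0,0,0],[-2.7,0,-4.5,0,0,0],[-2.7,0,-4.5,0,0,0],[-2.7,0,-4.5,0,0,0]]'
python3 - <<'E'
from h import *
st=ctrl.state();p=ctrl.snapshot('wrist');T=cam2world(p,st);save(p,'w4.png');c=p['color'].astype(int)
X,u,v=pts(p,np.ones((480,640),bool),T);C=c[v,u]
k=(np.hypot(X[:,0]-.503,X[:,1]-.161)<.05)&(X[:,2]>.07)&(X[:,2]<.11)
print(k.sum(),np.percentile(X[k,2],[20,50,80,95]),cv2.minAreaRect(X[k][:,:2].astype(np.float32)*1000))
w=k&(C.min(1)>120);W=X[w];d=np.linalg.svd(W[:,:2]-W[:,:2].mean(0),full_matrices=False)[2][0];print(w.sum(),W.mean(0),np.degrees(np.arctan2(d[1],d[0])))
pa=(X[:,2]>.03)&(X[:,2]<.05)&(C.min(1)>120);print('panel z',np.median(X[pa,2]))
E
```

```text
time: 9.5
position: [0.5034, 0.1621, 0.0487]
orientation: [0.971, 0.24, -0.0, 0.0]
ft_force: [-20.4, -5.4, 34.9]
width: 0.044
gripper_force: 45.0
time: 10.0
position: [0.5035, 0.1621, 0.0459]
orientation: [0.971, 0.239, -0.0, -0.0]
ft_force: [0.2, -0.7, 0.5]
width: 0.0657
gripper_force: 0.0
time: 10.88
position: [0.4322, 0.1246, 0.181]
orientation: [0.971, 0.239, 0.0, -0.0]
ft_force: [0.3, 0.3, 0.2]
width: 0.066
gripper_force: 0.0
4673 [0.08488018 0.08563681 0.08628797 0.08694155] ((501.96160888671875, 161.05078125), (56.607845306396484, 43.435237884521484), 26.48946762084961)
362 [0.51308487 0.16781541 0.08551589] -172.34368224376493
panel z 0.04062947972883463
```

View pics/w4.png

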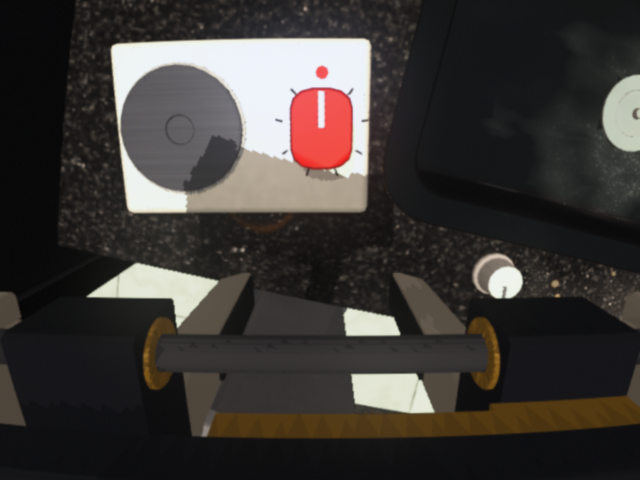

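The knob sits at (321,128) with its pointer towards the dot at (321,72). Its top is 45.0 mm above the panel, so it is fully home. The white knob at (497,278) has not moved.

```bash
python3 -c "
from rig import ctrl
print(ctrl.sign_off())"
```

```text
the job is handed in; nothing more can be done
None
```

The red knob is pushed fully home on the stove spindle with its pointer towards the red dot, it has been released, and the white oven knob was left where it lay; the job is handed in.

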